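# Set up a collimator on the optical rail

## Robot

A 6-joint arm with a two-finger parallel gripper is mounted at the origin on a cart in front of the work surface, level with it; the furniture and walls round the work are solid. World frame = base frame: x ahead of the robot, y to its left, z up, the work surface at z = 0. Lengths are in m, angles in rad, forces in N, time in s.
With the tool pointing down it reaches from about 0.325 to 0.775 m from the base axis. Payload 9.3 kg.
Tool frame: the origin (TCP) lies on the mounting face of the last link; the fingertips stand bot.tips_ahead ahead of it and the grasp point (between the pads) lies 155 mm ahead of it (bot.tips_ahead is the distance from the TCP to the fingertips, in m); z points along the fingers, y is the line along which they close (so a half turn about z gives the same grasp; the last joint's range is limited). The gripper opens to 85 mm and grips with 20 to 120 N. Pads are 22 mm wide; open, the fingers measure 114 mm over their backs; the gripper's body (76 mm by 85 mm) begins 54 mm behind the grasp point. The pads swing forward as they close: fully open they stand 13 mm farther back than shut.
Start: joints at [1.033, 0.259, 0.021, 1.334, 0, 1.418], TCP at [0.206, 0.51, 0.405] pointing down, gripper open.
Joint ranges: [-3.04, 3.04], [-0.91, 1.82], [-1.04, 1.36], [-1.92, 1.95], [-1.52, 1.45], [-3.14, 3.14]. Speed limits (rad/s): [2.22, 2.22, 2.79, 3.14, 3.14, 3.14].

## Interface

Orientations are given as a unit quaternion [w, x, y, z].
In Python, from bench import bot gives the robot as it stands.
- The arm moves only by the shell command python3 -m jog 'ROWS'. ROWS is JSON, a list of rows, each a list of 7 numbers: the turn, a rotation vector about the world's x, y, z normalised to -1 to 1, where 1 is 180 degrees, then the shift along the world's x, y, z normalised to -1 to 1, where 1 is 500 mm, then the closure, from -1 (fully open) to 1 (shut). In form: [[rx, ry, rz, dx, dy, dz, grip], ...]. A call has 1 to 10 rows; each row is the pose to reach, as a shift and turn from the pose commanded when the call began, turning the shorter way round; what a row does not reach only later rows make up. A row lasts 1/12 s, in which the tool goes at most 41.7 mm and 7.16 degrees, less where a joint would pass 70% of its speed; a pose out of reach is approached as far as the arm can. A call with a number of a shift or a turn outside -1 to 1 is refused whole. A call with a gripper value outside its range is refused whole. The fingers move at their own pace and stop on an object; the grip force is fixed at half the most. Time passes only in rows, so rows that repeat a pose let the fingers close. It gives the time, the measured TCP pose, the force, the opening and the grip force at its end, in the units of the state.
- bot.get_state(): the state, without advancing time (a new reading comes with each control period).
- bot.read_camera(name): name is "scene" or "top" or "wrist"; returns (picture, depth): 384x512x3 uint8, red, green, blue; 384x512 float32, m along the optical axis (not along the pixel's ray), 0 where there is no reading.
- bot.camera_model(name): a dict with "intrinsics" (3x3 intrinsics, pixels), "rvec" (rotation vector, rad) and "tvec" (3), from world to camera coordinates, as OpenCV has them; the wrist camera has in their place "T_tool_cam" (4x4, takes a point from camera to tool coordinates, whose origin is the TCP and whose axes are the flange's). Camera axes: x right, y down, z forward; pixel columns grow to the right and rows downward; lengths in m; the calibration is good to about 2 mm. A picture is of the moment at which its call begins: read the wrist's pose just before it. camera_model takes no time and is no camera call.
- bot.job_done(): hands the job in; it is judged then, once.
The state is a dict: "clock": time; "joint_positions": joint angles; "qd": joint speeds; "effort": joint torques, N m; "tcp_pos": TCP position; "tcp_rot": TCP orientation; "contact_force": force on the tool from outside, world axes, zero at the start; "wrist_torque": the same for the moment, N m; "grip_width": opening from 0.0 (shut) to 1.0 (fully open); "gripper_force": force on a finger pad.
Only numpy, scipy, OpenCV 4.12 (cv2) and the standard library are available. Lean on these libraries where they do the work, as an engineer would, in place of code of your own. Each camera call takes 0.05 s, during which the arm holds its last target. There are 200 camera calls.

## Task

Build the collimator on the optical rail between the lamp and the screen, measuring between the middles of the holders: the small lens 50 mm from the lamp, the pinhole 50 mm beyond the small lens so that the lamp is imaged onto it, the large lens its focal length of 100 mm beyond the pinhole, and the iris midway between the large lens and the screen. Each holder's foot must sit squarely astride the rail, fully down and upright, and be let go. Do not knock any holder over or disturb the petri dish, the loupe and the carton.

Things in the scene. Friction and masses are not known exactly. Their poses are not given: they have to be found in the camera images.
- rail: Fixed black optical rail, 350 mm long along its y, roughly crosswise to the robot (yaw within 0.2 rad): a bar 40 mm wide (x), top at 24 mm, on a base flange 64 mm wide and 6 mm high. White scale ticks every 10 mm along one edge. Origin: centre of the underside, on the table. A holder fully seated on it has its origin 10 mm above the rail's.
- lamp: LED lamp, fixed on the rail 150 mm from its middle, at either end: aluminium block with black fins on top, 46 (x) x 34 x 80 mm. Origin: centre of its foot's underside, 10 mm above the rail's. Foot, alike on all holders: 62 (x) x 32 (y) mm, plate 14 to 22 mm up over two cheeks 44 mm apart inside, 14 mm deep, flared mouth, that straddle the rail; a thumb screw juts out to x = -43 mm.
- screen: Square white viewing screen in a thin black frame, 60 mm wide (x), 7 mm thick (y), top 82 mm above its origin, on the same foot as the lamp; fixed on the rail 150 mm from its middle at the other end from the lamp, 300 mm from it. Origin: centre of its foot's underside, 10 mm above the rail's.
- small_lens: Small lens, loose, 90 to 180 g: black plate 42 mm wide (x), 12 mm thick (y), 27 to 73 mm up, with an aluminium barrel 25 mm in diameter, 32 mm long, sticking out on both faces. Grip it by its flat side edges (x = +-21 mm) 52 mm up. Origin: centre of its foot's underside (on the table), z up; optical axis along y. Foot as the lamp's.
- pinhole: Pinhole, loose, 90 to 180 g: thin black plate 42 mm wide (x), 8 mm thick (y), 27 to 73 mm up, a steel disc with a tiny hole in its middle, two steel knobs side by side on its top edge (to 86 mm). Grip it by its flat side edges (x = +-21 mm) 52 mm up. Origin: centre of its foot's underside (on the table), z up; optical axis along y. Foot as the lamp's.
- large_lens: Large lens, loose, 90 to 180 g: black square plate 56 mm wide (x), 14 mm thick (y), 22 to 78 mm up, nearly filled by a 45 mm lens in an aluminium ring. Grip it by its flat side edges (x = +-28 mm) 52 mm up. Origin: centre of its foot's underside (on the table), z up; optical axis along y. Foot as the lamp's.
- iris: Iris, loose, 90 to 180 g: round black drum 49 mm in diameter, 18 mm thick (y), leaves round a dark opening, a lever with a ball end on top (to 94 mm), a flat lug on either side (x = +-27 mm, 12 mm thick, 37 to 63 mm up). Grip it by the lugs 52 mm up. Origin: centre of its foot's underside (on the table), z up; optical axis along y. Foot as the lamp's.
- petri_dish: Bystander: closed petri dish, 60 mm in diameter, 16 mm high, on the table to the right of the loose holders. Origin: centre of the underside.
- loupe: Bystander: black eye loupe, 36 mm in diameter, 36 mm high, on the table beyond the loose holders. Origin: centre of the underside.
- blade_carton: Bystander: small cream carton 32x58x18 mm on the table on the robot's side of the rail. Origin: centre of the underside.
Not all that is in view belongs to the job. Leave any green or red look-alike of the pinhole alone.

How it is judged:
At the end, for the whole second after the job is handed in: All four stand released, at rest, fully down (12.5 mm at most), upright (0.06 rad) and square (0.16 rad) on the rail's midline (4 mm). Gaps: lamp-small lens 40-60 mm, then pinhole 40-60, then large lens 88-112, in this order; iris 33-67 mm from large lens and from screen (z of small_lens in the frame of rail between 0.007 and 0.0125 m and x of small_lens in the frame of rail between -0.004 and 0.004 m and angle between the y axis of each of small_lens, pinhole, large_lens, iris and the y axis of rail, either way round below 0.16 rad and angle between each of small_lens, pinhole, large_lens, iris's own z axis and vertical below 0.06 rad and linear speed of each of small_lens, pinhole, large_lens, iris below 0.01 m/s and contact force between each of small_lens, pinhole, large_lens, iris and the fingers below 0.1 N and z of pinhole in the frame of rail between 0.007 and 0.0125 m and x of pinhole in the frame of rail between -0.004 and 0.004 m and z of large_lens in the frame of rail between 0.007 and 0.0125 m and x of large_lens in the frame of rail between -0.004 and 0.004 m and z of iris in the frame of rail between 0.007 and 0.0125 m and x of iris in the frame of rail between -0.004 and 0.004 m and horizontal distance between small_lens and lamp between 0.04 and 0.06 m and horizontal distance between pinhole and small_lens between 0.04 and 0.06 m and horizontal distance between pinhole and lamp between 0.08 and 0.12 m and horizontal distance between large_lens and pinhole between 0.088 and 0.112 m and horizontal distance between large_lens and lamp between 0.168 and 0.232 m and horizontal distance between iris and large_lens between 0.033 and 0.067 m and horizontal distance between iris and screen between 0.033 and 0.067 m); the robot touches nothing.
It fails at once if a bystander (petri dish, loupe or carton) is pushed more than 15 mm from its place (distance of any of petri_dish, loupe, blade_carton from where it was at the start of the episode above 0.015 m).
It fails at once if a holder is tipped over (more than about 45 degrees) (angle between any of small_lens, pinhole, large_lens, iris's own z axis and vertical above 0.8 rad).
It also fails if it takes over 96 s, if anything falls off the work surface, if the arm or the gripper's body presses on something with over 40 N, if the wrist force passes 120 N, or if a joint passes its speed limit or range.

## Working session

There is one attempt and no reset: what is moved stays moved. The work goes in short steps, Python scripts to look and compute and a shell command to move; the robot and the scene stay as the last step left them, time stands still between calls to the robot, and variables do not carry over. Pictures are saved under pics/ and viewed, at most 14 in all, crops included, and the job is handed in when it is done.

```bash
ls; mkdir -p pics; cat > h.py <<'E'
import numpy as np,cv2
from bench import bot
def snap(n,f):
    s=bot.get_state(); im,d=bot.read_camera(n); cv2.imwrite('pics/'+f+'.png',im[:,:,::-1]); np.savez('pics/'+f+'.npz',im=im,d=d,p=s['tcp_pos'],q=s['tcp_rot']); return im,d
E
python3 - <<'E'
from h import *
print(bot.get_state(),bot.tips_ahead)
for n in('top','scene'):
    snap(n,n+'0'); print(bot.camera_model(n))
print(bot.camera_model('wrist'))
E
```

```text
pics
{'clock': 0.0, 'joint_positions': array([ 1.03339941e+00,  2.59219447e-01,  2.07596726e-02,  1.33367772e+00,
       -1.11313773e-05,  1.41820474e+00]), 'qd': array([ 8.08413550e-04, -5.61699197e-04, -1.07349611e-04, -3.23367519e-04,
       -2.19746275e-04, -7.41070767e-06]), 'effort': array([ 1.51596782e-03, -5.55635762e+01,  3.44538438e+01,  1.33241518e-02,
       -1.33043914e-04,  1.38269931e-05]), 'tcp_pos': array([0.20643881, 0.50974389, 0.40405037]), 'tcp_rot': array([-2.21548725e-04,  1.91217727e-01,  9.81547417e-01, -6.32955974e-04]), 'contact_force': array([0.33299232, 0.78070402, 0.87690416]), 'wrist_torque': array([ 0.06430062,  0.02315224, -0.00458826]), 'gripper_force': 0.0, 'grip_width': 1.000331965910558} 0.1734
{'intrinsics': array([[402.40249418,   0.        , 255.41371357],
       [  0.        , 402.40249418, 184.9967315 ],
       [  0.        ,   0.        ,   1.        ]]), 'rvec': array([ 2.16962143, -2.12586283,  0.11642449]), 'tvec': array([-0.18092154,  0.5387894 ,  0.88352039])}
{'intrinsics': array([[366.01071647,   0.        , 251.27346373],
       [  0.        , 366.01071647, 190.96875195],
       [  0.        ,   0.        ,   1.        ]]), 'rvec': array([ 2.04543687, -0.75967101,  0.43145162]), 'tvec': array([-0.51351199,  0.12169682,  0.92637808])}
{'intrinsics': array([[325.84450926,   0.        , 255.96592394],
       [  0.        , 325.84450926, 191.19821283],
       [  0.        ,   0.        ,   1.        ]]), 'T_tool_cam': array([[ 3.49016949e-04, -9.44135573e-01, -3.29557124e-01,
         8.60224703e-02],
       [ 9.99999904e-01,  4.17305306e-04, -1.36473665e-04,
        -4.58050138e-04],
       [ 2.66375578e-04, -3.29557044e-01,  9.44135628e-01,
         3.10797598e-02],
       [ 0.00000000e+00,  0.00000000e+00,  0.00000000e+00,
         1.00000000e+00]])}
```

View pics/top0.png

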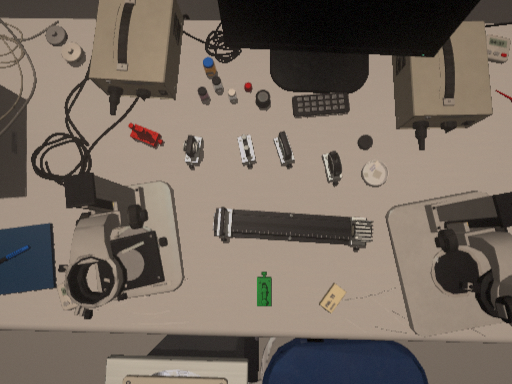

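View pics/scene0.png

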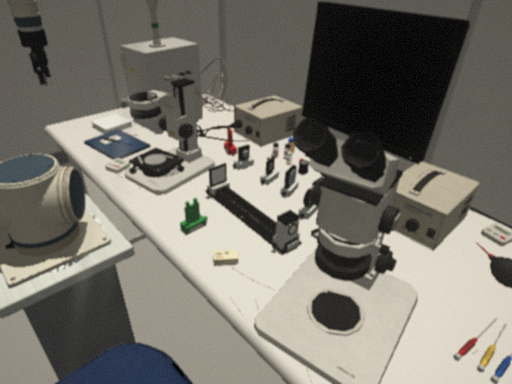

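Top view: the rail runs from the screen (222,223) to the finned lamp (361,232). The loose holders are at (193,150), (247,150), (284,149) and (333,166), with the red and green decoys elsewhere. I'll zoom in.

```bash
python3 - <<'E'
from h import *
im=cv2.imread('pics/top0.png')[120:250,175:395]
cv2.imwrite('pics/c1.png',cv2.resize(im,None,fx=3.6,fy=3.6,interpolation=cv2.INTER_CUBIC))
E
```

```text
(no output)
```

View pics/c1.png

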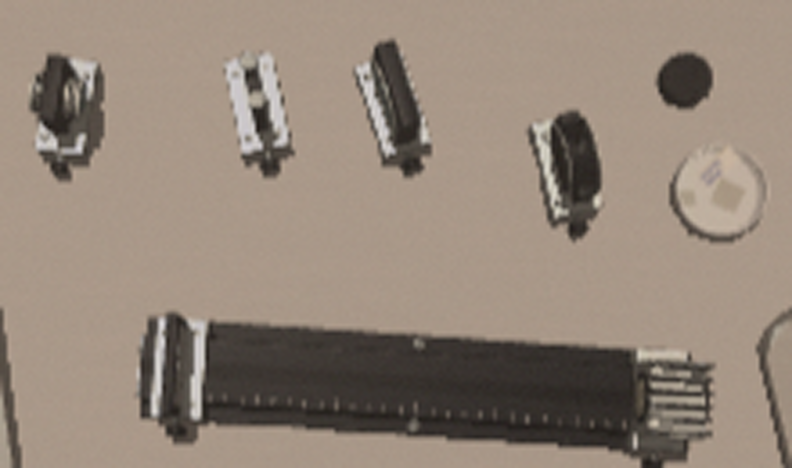

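Left to right these are the small lens (barrel), pinhole (two knobs), large lens (square plate) and iris (drum with lever). All thumb screws point toward the robot. Now coarse positions from the depth.

```bash
cat >> h.py <<'E'
from scipy.spatial.transform import Rotation as R
def cloud(n,f):
    z=np.load('pics/'+f+'.npz'); d=z['d']; m=bot.camera_model(n); K=m['intrinsics']
    v,u=np.mgrid[:384,:512]; P=np.dstack([(u-K[0,2])/K[0,0]*d,(v-K[1,2])/K[1,1]*d,d])
    if n=='wrist':
        T=m['T_tool_cam']; q=z['q']; Rt=R.from_quat([q[1],q[2],q[3],q[0]]).as_matrix()
        W=(P@T[:3,:3].T+T[:3,3])@Rt.T+z['p']
    else:
        Rc=cv2.Rodrigues(m['rvec'])[0]; W=(P-m['tvec'])@Rc
    W[d==0]=np.nan
    return z['im'],W
def rect(p):
    (c,s,a)=cv2.minAreaRect(p.astype(np.float32)*1000)
    b=cv2.boxPoints((c,s,a)); e=b[1]-b[0]; g=b[2]-b[1]
    if np.linalg.norm(g)>np.linalg.norm(e): e=g
    return np.round(c,1),np.round(s,1),round(np.degrees(np.arctan2(e[1],e[0]))%180,1)
E
python3 - <<'E'
from h import *
im,W=cloud('top','top0')
print('table z',np.nanmedian(W[165:200,200:320,2]))
def box(u0,u1,v0,v1): return W[v0:v1,u0:u1].reshape(-1,3)
for n,b in dict(sl=(178,212,125,172),ph=(232,262,125,172),ll=(268,300,125,172),iris=(318,346,140,190),dish=(358,392,158,190),loupe=(356,376,132,154),carton=(316,348,280,315),rail=(210,378,200,252)).items():
    p=box(*b)
    for lo,hi in((.016,.028),(.064,.08),(.08,.11),(.008,.1)):
        q=p[(p[:,2]>lo)&(p[:,2]<hi)][:,:2]
        if len(q)>6: print(n,lo,hi,len(q),*rect(q))
E
```

```text
table z 0.00093194190680817
sl 0.016 0.028 170 [622.1 -22. ] [32.  73.1] 171.7
sl 0.064 0.08 121 [626.  -22.4] [39.3 24.3] 15.2
sl 0.008 0.1 446 [621.1 -21.5] [32.7 74.3] 174.4
ph 0.016 0.028 283 [ 625.  -147.3] [73.3 31.9] 13.3
ph 0.064 0.08 35 [ 630.5 -146.3] [41.1  8.3] 12.5
ph 0.08 0.11 44 [ 630.5 -146. ] [33.2  9.4] 12.4
ph 0.008 0.1 401 [ 624.9 -147.2] [73.4 31.9] 13.1
ll 0.016 0.028 152 [ 627.5 -235.2] [70.2 32.4] 18.9
ll 0.064 0.08 160 [ 631.2 -233.8] [55.5 17. ] 18.4
ll 0.08 0.11 35 [ 630.8 -233.1] [51.1 11. ] 18.9
ll 0.008 0.1 429 [ 625.9 -235.8] [73.7 32.4] 18.9
iris 0.016 0.028 159 [ 587.5 -347. ] [73.  32.3] 12.8
iris 0.064 0.08 169 [ 593.8 -345.7] [52.1 20. ] 12.0
iris 0.08 0.11 13 [ 600.4 -343.8] [8.8 4.2] 2.0
iris 0.008 0.1 462 [ 587.3 -347.1] [73.5 32.3] 12.8
dish 0.016 0.028 307 [ 580.5 -446.3] [57.6 57.8] 107.5
dish 0.008 0.1 539 [ 580.4 -446.1] [59.4 58.9] 61.2
loupe 0.008 0.1 162 [ 654.3 -425.7] [32.6 32.5] 70.8
carton 0.016 0.028 378 [ 295.4 -347.4] [32.8 57.8] 144.0
carton 0.008 0.1 408 [ 295.4 -347.4] [32.8 57.8] 144.0
rail 0.016 0.028 2157 [ 441.2 -238.7] [328.1  73.7] 89.5
rail 0.064 0.08 279 [ 451.1 -262. ] [314.7  57.9] 87.2
rail 0.08 0.11 253 [ 456.3 -257.7] [319.1  58.9] 88.9
rail 0.008 0.1 3513 [ 446.6 -249.3] [349.5  74.2] 87.4
```

```bash
python3 - <<'E'
from h import *
im,W=cloud('top','top0')
p=W[200:252,210:378].reshape(-1,3)
b=p[(p[:,2]>.021)&(p[:,2]<.028)&(p[:,1]<-.14)&(p[:,1]>-.36)]
print('bar',rect(b[:,:2]))
# edges per y-bin
ys=np.arange(-.36,-.14,.004); lo=[];hi=[]
for y in ys:
    q=b[abs(b[:,1]-y-.002)<.002,0]; lo.append(q.min());hi.append(q.max())
fl=np.polyfit(ys+.002,lo,1);fh=np.polyfit(ys+.002,hi,1);print(fl,fh,'mid slope',(fl+fh)/2,np.degrees(np.arctan((fl+fh)[0]/2)))
for n,y0,y1 in(('lamp',-.48,-.36),('screen',-.14,-.02)):
  for l,h in((.03,.11),(.06,.11),(.08,.1),(.028,.04)):
    q=p[(p[:,2]>l)&(p[:,2]<h)&(p[:,1]>y0)&(p[:,1]<y1)]
    if len(q)>6: print(n,l,h,len(q),*rect(q[:,:2]),np.percentile(q[:,2],95))
p=W[125:172,178:212].reshape(-1,3)
for l,h in((.017,.03),(.068,.08),(.01,.03)):
  q=p[(p[:,2]>l)&(p[:,2]<h)]; print('sl',l,len(q),*rect(q[:,:2]))
E
```

```text
bar (array([ 452. , -249.4]), array([219.7,  40. ]), np.float32(87.4))
[0.04541711 0.44436321] [0.04406805 0.48197483] mid slope [0.04474258 0.46316902] 2.5618523323906084
lamp 0.03 0.11 542 [ 445.1 -400.4] [37.4 61.9] 177.5 0.09226374384429602
lamp 0.06 0.11 407 [ 445.  -400.5] [37.6 45.6] 176.4 0.09242971155081951
lamp 0.08 0.1 145 [ 445.  -400.5] [33.7 41.5] 177.9 0.0933908186673169
lamp 0.028 0.04 115 [ 440.1 -390.6] [50.2 72.8] 176.3 0.03648849296240422
screen 0.03 0.11 391 [ 458.4 -105.1] [60.8 45.3] 1.2 0.09382920753259516
screen 0.06 0.11 135 [ 459.2 -101.9] [ 7.4 59. ] 177.4 0.09435478768667287
screen 0.08 0.1 108 [ 459.1 -101.8] [ 7.3 59. ] 177.2 0.09456251896200896
screen 0.028 0.04 250 [ 455.  -111.6] [70.  55.4] 5.0 0.035515940060057184
sl 0.017 166 [622.1 -22. ] [32.  73.1] 171.7
sl 0.068 106 [626.3 -21.8] [12.5 40.6] 173.4
sl 0.01 198 [621.3 -21.9] [32.  74.7] 171.7
```

```bash
python3 - <<'E'
from h import *
im,W=cloud('top','top0')
Z=W[...,2];
for y in np.arange(.5,-.6,-.08):
    print(round(y,2),[int(1000*np.nanmax(np.r_[0,Z[(abs(W[...,1]-y)<.04)&(abs(W[...,0]-x)<.04)]])) for x in np.arange(.2,.9,.08)])
E
```

```text
0.5 [0, 0, 0, 0, 0, 0, 0, 3, 11]
0.42 [5, 18, 27, 17, 86, 4, 116, 116, 105]
0.34 [5, 18, 28, 18, 111, 216, 210, 136, 101]
0.26 [5, 22, 16, 14, 44, 201, 185, 14, 35]
0.18 [5, 67, 248, 183, 285, 37, 73, 128, 129]
0.1 [6, 275, 276, 284, 285, 26, 90, 137, 147]
0.02 [6, 258, 275, 171, 163, 76, 74, 130, 128]
-0.06 [6, 6, 6, 94, 93, 77, 74, 52, 56]
-0.14 [5, 26, 23, 96, 94, 90, 88, 45, 311]
-0.22 [5, 90, 90, 31, 11, 82, 82, 39, 318]
-0.3 [6, 22, 7, 30, 13, 77, 14, 20, 323]
-0.38 [6, 24, 22, 94, 19, 96, 16, 182, 328]
-0.46 [5, 8, 21, 22, 23, 20, 127, 207, 334]
-0.54 [21, 310, 314, 284, 284, 72, 133, 235, 337]
```

```bash
python3 -m jog '[[0,0,-0.04,0,0,0.08,-1],[0,0,-0.08,0,0,0.16,-1],[0,0,-0.12,0,0,0.24,-1],[0,0,-0.16,0,0,0.3,-1],[0,0,-0.2,0.05,-0.07,0.3,-1],[0,0,-0.24,0.1,-0.13,0.3,-1],[0,0,-0.28,0.15,-0.19,0.3,-1],[0,0,-0.32,0.2,-0.25,0.3,-1],[0,0,-0.36,0.25,-0.32,0.3,-1],[0,0,-0.4,0.3,-0.38,0.3,-1]]'
```

```text
clock: 0.93
tcp_pos: [0.3569, 0.318, 0.5546]
tcp_rot: [-0.0, 0.731, 0.682, -0.0]
contact_force: [0.6, 1.1, 0.4]
grip_width: 1.0
gripper_force: 0.0
```

```bash
python3 -m jog '[[0,0,0,0.04,-0.07,0,-1],[0,0,0,0.08,-0.14,0,-1],[0,0,0,0.12,-0.21,0,-1],[0,0,0,0.16,-0.28,0,-1],[0,0,0,0.2,-0.35,0,-1],[0,0,0,0.25,-0.42,-0.02,-1],[0,0,0,0.3,-0.49,-0.06,-1],[0,0,0,0.35,-0.56,-0.1,-1],[0,0,0,0.4,-0.62,-0.14,-1],[0,0,0,0.42,-0.68,-0.18,-1]]'
python3 - <<'E'
from h import *
snap('wrist','w1'); print(bot.get_state()['tcp_pos'],bot.get_state()['joint_positions'])
im,W=cloud('wrist','w1')
Z=W[...,2]; X=W[...,0]; Y=W[...,1]
p=W.reshape(-1,3); p=p[~np.isnan(p[:,2])]
def sel(x0,x1,y0,y1,z0,z1):
    return p[(p[:,0]>x0)&(p[:,0]<x1)&(p[:,1]>y0)&(p[:,1]<y1)&(p[:,2]>z0)&(p[:,2]<z1)][:,:2]
for n,b in dict(sl=(.57,.68,-.07,.03),ph=(.57,.69,-.19,-.1),ll=(.57,.69,-.28,-.19)).items():
  for z in((.009,.03),(.017,.03),(.066,.08)):
    q=sel(*b,*z); 
    if len(q)>8: print(n,z,len(q),*rect(q))
b=sel(.4,.52,-.3,-.13,.0205,.03)
if len(b)>9:print('bar',*rect(b))
b=sel(.4,.52,-.14,-.06,.08,.1)
if len(b)>9:print('scr',*rect(b))
E
```

```text
clock: 1.77
tcp_pos: [0.5638, -0.0132, 0.4694]
tcp_rot: [0.0, 0.729, 0.684, 0.0]
contact_force: [0.5, 0.9, -0.4]
grip_width: 0.998
gripper_force: 0.0
[ 0.56581552 -0.01780303  0.4638017 ] [-0.17922066  0.2804274   0.20057426  1.49658222 -0.00209429  1.45857719]
sl (0.009, 0.03) 593 [619.7 -20.2] [32.  74.2] 174.7
sl (0.017, 0.03) 496 [620.3 -20.1] [31.8 72.9] 174.7
sl (0.066, 0.08) 405 [625.3 -21. ] [12.5 41.9] 172.6
ph (0.009, 0.03) 741 [ 623.4 -146.2] [73.9 32.9] 12.8
ph (0.017, 0.03) 642 [ 626.3 -145.5] [67.9 32.9] 12.8
ph (0.066, 0.08) 223 [ 629.3 -144.7] [41.7  8.9] 12.5
ll (0.009, 0.03) 541 [ 624.2 -234.6] [73.8 32.8] 18.4
ll (0.017, 0.03) 445 [ 626.8 -233.7] [68.3 32.8] 18.4
ll (0.066, 0.08) 573 [ 630.  -233.1] [55.9 18.4] 19.5
bar [ 451.9 -215.3] [170.6  40.8] 87.4
scr [ 457.5 -100.5] [ 8.2 59.9] 177.2
```

View pics/w1.png

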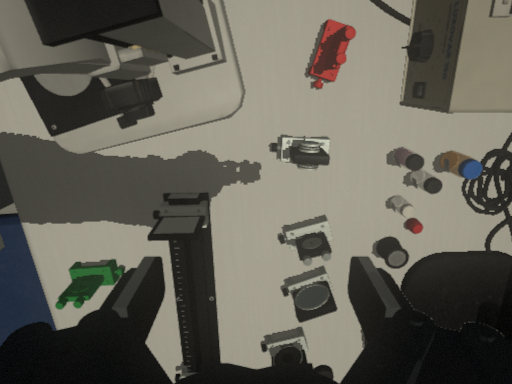

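Wrist view (red decoy at top): small lens at (310,150), pinhole (312,240), large lens (313,295), iris (290,355), and the rail at left. It agrees with the top camera to about 1.5 mm. Next I grasp the small lens.

```bash
python3 -m jog '[[0,0,-0.016,0.06,-0.002,-0.06,-1],[0,0,-0.016,0.12,-0.003,-0.12,-1],[0,0,-0.016,0.12,-0.003,-0.2,-1],[0,0,-0.016,0.12,-0.003,-0.28,-1],[0,0,-0.016,0.12,-0.003,-0.35,-1],[0,0,-0.016,0.12,-0.003,-0.42,-1],[0,0,-0.016,0.12,-0.003,-0.48,-1],[0,0,-0.016,0.12,-0.003,-0.518,-1],[0,0,-0.016,0.12,-0.003,-0.518,-1],[0,0,-0.016,0.12,-0.003,-0.518,0]]' && python3 -m jog '[[0,0,0,0,0,0,1],[0,0,0,0,0,0,1],[0,0,0,0,0,0,1],[0,0,0,0,0,0,1],[0,0,0,0,0,0,1],[0,0,0,0,0,0,1],[0,0,0,0,0,0,1],[0,0,0,0,0,0,1]]'
```

```text
clock: 2.65
tcp_pos: [0.6222, -0.0129, 0.2108]
tcp_rot: [-0.001, 0.746, 0.666, -0.001]
contact_force: [-0.5, 0.0, 0.9]
grip_width: 0.886
gripper_force: 0.0
clock: 3.32
tcp_pos: [0.6231, -0.013, 0.2137]
tcp_rot: [0.002, 0.746, 0.666, 0.001]
contact_force: [1.4, 1.2, 5.6]
grip_width: 0.484
gripper_force: 59.8
```

Closing worked, but the arm stopped about 9 mm short in y because of command lag. I'll open, correct and regrasp.

```bash
python3 -m jog '[[0,0,0,0,0,0,0.1],[0,0,0,0,0,0,-0.3],[0,0,0,0,0,0,-0.3],[0,0,0,0,-0.017,-0.012,-0.3],[0,0,0,0,-0.017,-0.012,-0.3],[0,0,0,0,-0.017,-0.012,-0.3],[0,0,0,0,-0.017,-0.012,-0.3]]' && python3 - <<'E'
from h import *
snap('wrist','w2'); s=bot.get_state(); print(s['tcp_pos'],s['tcp_rot'])
im,W=cloud('wrist','w2')
p=W.reshape(-1,3); p=p[~np.isnan(p[:,2])]
q=p[(abs(p[:,0]-.627)<.06)&(abs(p[:,1]+.02)<.04)]
for z in((.009,.03),(.066,.078)):
  r=q[(q[:,2]>z[0])&(q[:,2]<z[1])][:,:2]; print(rect(r),len(r))
E
```

```text
clock: 3.9
tcp_pos: [0.6223, -0.0217, 0.2052]
tcp_rot: [-0.0, 0.746, 0.665, -0.0]
contact_force: [0.9, 0.3, 0.4]
grip_width: 0.648
gripper_force: 0.0
[ 0.62236866 -0.02155859  0.20534019] [-1.77907062e-04  7.46429954e-01  6.65463961e-01 -9.26128792e-05]
(array([615.9, -19.3]), array([31.9, 74.2]), np.float32(173.8)) 4323
(array([621.6, -21. ]), array([24.1, 95.3]), np.float32(173.5)) 5529
```

View pics/w2.png

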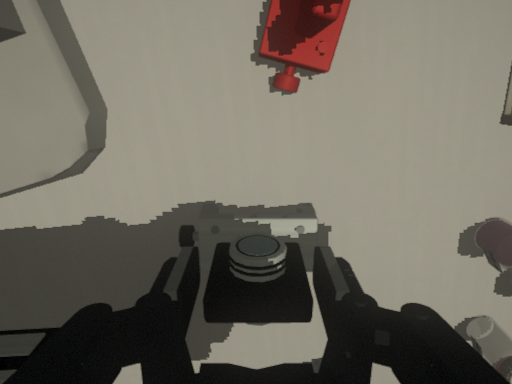

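The plate is centred between the fingers (columns 208–310). Next: close and lift.

```bash
python3 -m jog '[[0,0,0,0,0,0,0.5],[0,0,0,0,0,0,1],[0,0,0,0,0,0,1],[0,0,0,0,0,0,1],[0,0,0,0,0,0.04,1],[0,0,0,0,0,0.1,1],[0,0,0,0,0,0.18,1],[0,0,0,0,0,0.26,1],[0,0,0,0,0,0.28,1],[0,0,0,0,0,0.28,1]]'
```

```text
clock: 4.78
tcp_pos: [0.6228, -0.0214, 0.349]
tcp_rot: [0.002, 0.746, 0.666, 0.002]
contact_force: [-0.7, -0.0, -2.1]
grip_width: 0.484
gripper_force: 61.1
```

```bash
python3 -m jog '[[0,0,0.01,-0.03,-0.05,0,1],[0,0,0.022,-0.06,-0.11,0,1],[0,0,0.022,-0.1,-0.18,0,1],[0,0,0.022,-0.14,-0.25,0,1],[0,0,0.022,-0.18,-0.33,0,1],[0,0,0.022,-0.22,-0.41,0,1],[0,0,0.022,-0.26,-0.49,0,1],[0,0,0.022,-0.3,-0.56,0,1],[0,0,0.022,-0.33,-0.62,0,1],[0,0,0.022,-0.35,-0.656,0,1]]' && python3 -m jog '[[0,0,0,0,0,0,1],[0,0,0,0,0,0,1],[0,0,0,0,0,0,1],[0,0,0,0,0,0,1]]'
cat >> h.py <<'E'
def look(f):
    s=bot.get_state(); snap('wrist',f); q=s['tcp_rot']
    Rt=R.from_quat([q[1],q[2],q[3],q[0]]).as_matrix()
    print('tcp',np.round(1000*s['tcp_pos'],1),'yaw',round(np.degrees(np.arctan2(Rt[1,1],Rt[0,1])),1),'tilt',round(np.degrees(np.arccos(-Rt[2,2])),2),'F',np.round(s['contact_force'],1),'w',round(85*s['grip_width'],1))
    im,W=cloud('wrist',f); p=W.reshape(-1,3); p=p[~np.isnan(p[:,2])]
    def sel(x0,x1,y0,y1,z0,z1): return p[(p[:,0]>x0)&(p[:,0]<x1)&(p[:,1]>y0)&(p[:,1]<y1)&(p[:,2]>z0)&(p[:,2]<z1)][:,:2]
    return sel
def rail(sel,y0,y1):
    b=sel(.42,.49,y0,y1,.02,.0285)
    ys=np.arange(y0,y1,.004); L=[]
    for y in ys:
        q=b[abs(b[:,1]-y-.002)<.002,0]
        if len(q)>5 and abs(np.ptp(q)-.040)<.003: L.append((y+.002,(q.min()+q.max())/2))
    L=np.array(L); f=np.polyfit(L[:,0],L[:,1],1); print('rail mid x=%.4f%+.4f*y'%(f[1],f[0]),len(L),'yaw',-np.degrees(np.arctan(f[0])))
    return f
E
python3 - <<'E'
from h import *
sel=look('w3'); 
f=rail(sel,-.33,-.13)
for y in(-.35,-.3,-.2,-.15): print(y,f[1]+f[0]*y)
b=sel(.4,.52,-.14,-.06,.08,.1)
if len(b)>9:print('scr',*rect(b))
E
```

```text
clock: 5.62
tcp_pos: [0.4451, -0.3526, 0.3431]
tcp_rot: [-0.001, 0.724, 0.69, -0.0]
contact_force: [0.6, 1.7, -1.6]
grip_width: 0.481
gripper_force: 61.3
clock: 5.95
tcp_pos: [0.4478, -0.3484, 0.3446]
tcp_rot: [-0.001, 0.722, 0.691, 0.0]
contact_force: [1.0, 0.8, -0.8]
grip_width: 0.485
gripper_force: 61.3
tcp [ 447.8 -348.4  344.6] yaw -2.5 tilt 0.09 F [ 1.   0.8 -0.8] w 41.2
rail mid x=0.4618+0.0455*y 31 yaw -2.6043596830415456
-0.35 0.44586465200412306
-0.3 0.44813895111768126
-0.2 0.45268754934479777
-0.15 0.45496184845835597
```

View pics/w3.png

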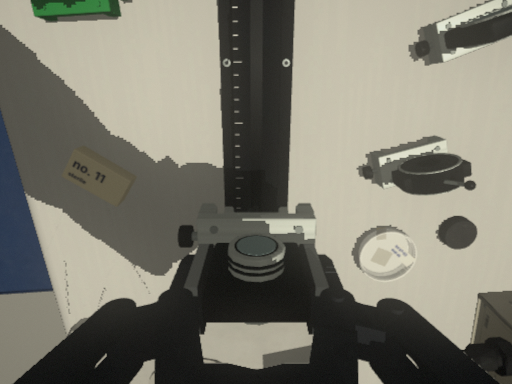

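The holder is centred over the rail (rail columns 222–290, foot 195–315). Now I lower it, slowly at the end.

```bash
python3 -m jog '[[0,0,0,-0.001,-0.002,-0.05,1],[0,0,0,-0.001,-0.002,-0.12,1],[0,0,0,-0.001,-0.002,-0.18,1],[0,0,0,-0.001,-0.002,-0.215,1],[0,0,0,-0.001,-0.002,-0.225,1],[0,0,0,-0.001,-0.002,-0.225,1],[0,0,0,-0.001,-0.002,-0.23,1],[0,0,0,-0.001,-0.002,-0.235,1],[0,0,0,-0.001,-0.002,-0.24,1],[0,0,0,-0.001,-0.002,-0.24,1]]'&& python3 -m jog '[[0,0,0,0,0,-0.005,1],[0,0,0,0,0,-0.01,1],[0,0,0,0,0,-0.015,1],[0,0,0,0,0,-0.018,1],[0,0,0,0,0,-0.018,1]]'
```

```text
clock: 6.83
tcp_pos: [0.447, -0.3504, 0.2259]
tcp_rot: [0.0, 0.723, 0.691, 0.0]
contact_force: [-0.8, 1.0, -0.7]
grip_width: 0.487
gripper_force: 61.2
clock: 7.25
tcp_pos: [0.4468, -0.3504, 0.216]
tcp_rot: [-0.0, 0.723, 0.691, 0.0]
contact_force: [0.2, 0.1, -2.5]
grip_width: 0.484
gripper_force: 61.2
```

```bash
python3 -m jog '[[0,0,0,0,0,-0.002,1],[0,0,0,0,0,-0.003,1],[0,0,0,0,0,-0.003,1],[0,0,0,0,0,-0.003,1]]'
```

```text
clock: 7.58
tcp_pos: [0.4468, -0.3504, 0.2157]
tcp_rot: [0.0, 0.723, 0.691, -0.0]
contact_force: [-2.0, 1.5, 5.9]
grip_width: 0.483
gripper_force: 62.1
```

```bash
python3 -m jog '[[0,0,0,0,0,0,0.2],[0,0,0,0,0,0,-0.2],[0,0,0,0,0,0,-0.5],[0,0,0,0,0,0,-0.5],[0,0,0,0,0,0.05,-0.5],[0,0,0,0,0,0.12,-0.5],[0,0,0,0,0,0.2,-1],[0,0,0,0,0,0.26,-1],[0,0,0,0,0,0.26,-1],[0,0,0,0,0,0.26,-1]]'
python3 - <<'E'
from h import *
sel=look('w4')
q=sel(.38,.52,-.41,-.31,.064,.0755+.012);print('plate',rect(q))
q=sel(.38,.52,-.40,-.31,.029,.036);print('foot',rect(q))
rail(sel,-.33,-.13)
E
```

```text
clock: 8.42
tcp_pos: [0.4471, -0.3506, 0.3469]
tcp_rot: [0.002, 0.723, 0.691, 0.0]
contact_force: [-0.1, -0.5, -0.5]
grip_width: 0.996
gripper_force: 0.0
tcp [ 447.1 -350.6  346.9] yaw -2.6 tilt 0.23 F [-0.1 -0.5 -0.5] w 84.7
plate (array([ 444.4, -371.8]), array([77.2, 46.2]), np.float32(89.0))
foot (array([ 444.9, -367.2]), array([67.5, 61.9]), np.float32(88.0))
rail mid x=0.4617+0.0452*y 31 yaw -2.5901747153717647
```

```bash
python3 -m jog '[[0,0,0.02,0.05,0.05,0,-1],[0,0,0.04,0.1,0.11,0,-1],[0,0,0.06,0.15,0.17,0,-1],[0,0,0.085,0.2,0.23,0,-1],[0,0,0.085,0.26,0.29,0,-1],[0,0,0.085,0.31,0.35,0,-1],[0,0,0.085,0.35,0.4,0,-1],[0,0,0.085,0.366,0.41,0,-1],[0,0,0.085,0.366,0.41,0,-1],[0,0,0.085,0.366,0.41,0,-1]]'
python3 - <<'E'
from h import *
sel=look('w5')
for z in((.009,.03),(.066,.078)):
  q=sel(.57,.69,-.19,-.1,*z)
  if len(q)>9: print(*rect(q))
E
```

```text
clock: 9.3
tcp_pos: [0.6298, -0.1454, 0.3434]
tcp_rot: [-0.001, 0.624, 0.781, -0.001]
contact_force: [-0.8, -0.3, -0.2]
grip_width: 0.999
gripper_force: 0.0
tcp [ 629.8 -145.4  343.4] yaw 12.8 tilt 0.15 F [-0.8 -0.3 -0.2] w 84.9
[ 623.9 -146.3] [73.7 32.1] 13.4
[ 629.1 -144.5] [41.6  8.8] 13.1
```

```bash
python3 -m jog '[[0,0,0,0,0,-0.06,-1],[0,0,0,0,0,-0.13,-1],[0,0,0,0,0,-0.2,-1],[0,0,0,0,0,-0.25,-1],[0,0,0,0,0,-0.278,-1],[0,0,0,0,0,-0.278,-1],[0,0,0,0,0,-0.278,-0.3],[0,0,0,0,0,-0.278,0.1],[0,0,0,0,0,-0.278,0.4],[0,0,0,0,0,-0.278,1]]' && python3 -m jog '[[0,0,0,0,0,0,1],[0,0,0,0,0,0,1],[0,0,0,0,0,0,1],[0,0,0,0,0,0,1]]'
```

```text
clock: 10.18
tcp_pos: [0.6302, -0.1458, 0.2078]
tcp_rot: [0.001, 0.625, 0.781, 0.0]
contact_force: [-3.5, -1.2, 7.0]
grip_width: 0.48
gripper_force: 59.6
clock: 10.52
tcp_pos: [0.6302, -0.1457, 0.2078]
tcp_rot: [0.001, 0.624, 0.781, 0.0]
contact_force: [-0.6, -0.8, 5.3]
grip_width: 0.484
gripper_force: 59.8
```

```bash
python3 -m jog '[[0,0,0,0,0,0.04,1],[0,0,0,0,0,0.1,1],[0,0,0,0,0,0.18,1],[0,0,0,0,0,0.26,1],[0,0,-0.02,-0.04,-0.03,0.28,1],[0,0,-0.04,-0.09,-0.08,0.28,1],[0,0,-0.06,-0.15,-0.13,0.28,1],[0,0,-0.086,-0.21,-0.18,0.28,1],[0,0,-0.086,-0.27,-0.23,0.28,1],[0,0,-0.086,-0.32,-0.28,0.28,1]]' && python3 -m jog '[[0,0,0,-0.03,-0.02,0,1],[0,0,0,-0.042,-0.03,0,1],[0,0,0,-0.042,-0.03,0,1],[0,0,0,-0.042,-0.03,0,1],[0,0,0,-0.042,-0.03,0,1],[0,0,0,-0.042,-0.03,0,1]]'
python3 - <<'E'
from h import *
sel=look('w6'); rail(sel,-.28,-.13)
E
```

```text
clock: 11.35
tcp_pos: [0.4679, -0.2858, 0.3469]
tcp_rot: [0.001, 0.724, 0.69, -0.0]
contact_force: [0.2, -0.6, -1.2]
grip_width: 0.478
gripper_force: 61.3
clock: 11.85
tcp_pos: [0.4498, -0.2996, 0.346]
tcp_rot: [0.0, 0.723, 0.69, 0.0]
contact_force: [0.6, -0.6, -1.2]
grip_width: 0.485
gripper_force: 61.3
tcp [ 449.8 -299.6  346. ] yaw -2.7 tilt 0.01 F [ 0.6 -0.6 -1.2] w 41.2
rail mid x=0.4616+0.0451*y 31 yaw -2.581862778651772
```

View pics/w6.png

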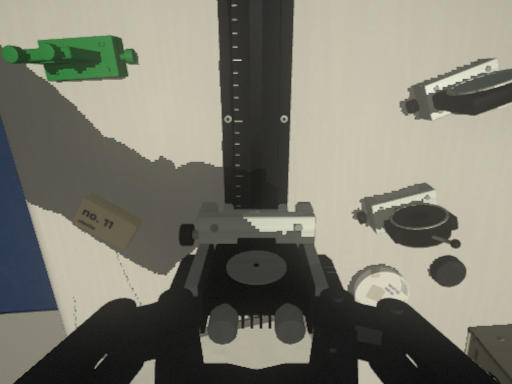

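The pinhole is held square over the rail. Lower it.

```bash
python3 -m jog '[[0,0,0,-0.001,-0.002,-0.05,1],[0,0,0,-0.001,-0.002,-0.12,1],[0,0,0,-0.001,-0.002,-0.18,1],[0,0,0,-0.001,-0.002,-0.215,1],[0,0,0,-0.001,-0.002,-0.225,1],[0,0,0,-0.001,-0.002,-0.23,1],[0,0,0,-0.001,-0.002,-0.235,1],[0,0,0,-0.001,-0.002,-0.24,1],[0,0,0,-0.001,-0.002,-0.24,1]]'&& python3 -m jog '[[0,0,0,0,0,-0.005,1],[0,0,0,0,0,-0.01,1],[0,0,0,0,0,-0.014,1],[0,0,0,0,0,-0.017,1],[0,0,0,0,0,-0.018,1],[0,0,0,0,0,-0.018,1]]'
```

```text
clock: 12.65
tcp_pos: [0.4487, -0.3015, 0.2267]
tcp_rot: [0.001, 0.724, 0.69, 0.0]
contact_force: [0.9, -0.8, -1.8]
grip_width: 0.481
gripper_force: 61.3
clock: 13.15
tcp_pos: [0.4483, -0.3014, 0.2177]
tcp_rot: [0.0, 0.724, 0.69, -0.0]
contact_force: [-2.5, 1.2, 6.8]
grip_width: 0.483
gripper_force: 62.1
```

```bash
python3 -m jog '[[0,0,0,0,0,0,0.2],[0,0,0,0,0,0,-0.2],[0,0,0,0,0,0,-0.5],[0,0,0,0,0,0,-0.5],[0,0,0,0,0,0.05,-0.5],[0,0,0,0,0,0.12,-0.5],[0,0,0,0,0,0.2,-1],[0,0,0,0,0,0.26,-1],[0,0,0,0,0,0.26,-1],[0,0,0,0,0,0.26,-1]]' && python3 -m jog '[[0,0,0.02,0.05,0.02,0,-1],[0,0,0.04,0.1,0.04,0,-1],[0,0,0.06,0.17,0.06,0,-1],[0,0,0.09,0.24,0.09,0,-1],[0,0,0.118,0.3,0.12,0,-1],[0,0,0.118,0.35,0.135,0,-1],[0,0,0.118,0.365,0.135,0,-1],[0,0,0.118,0.365,0.135,0,-1],[0,0,0.118,0.365,0.135,0,-1],[0,0,0.118,0.365,0.135,0,-1]]'
python3 - <<'E'
from h import *
sel=look('w7')
for z in((.009,.03),(.066,.08)):
  q=sel(.57,.69,-.285,-.19,*z)
  if len(q)>9: print(*rect(q))
E
```

```text
clock: 13.98
tcp_pos: [0.4486, -0.3016, 0.3488]
tcp_rot: [0.002, 0.724, 0.69, 0.0]
contact_force: [0.6, 0.5, -0.7]
grip_width: 1.0
gripper_force: 0.0
clock: 14.82
tcp_pos: [0.6299, -0.2345, 0.3464]
tcp_rot: [-0.001, 0.585, 0.811, -0.0]
contact_force: [-0.6, -0.4, 0.4]
grip_width: 0.997
gripper_force: 0.0
tcp [ 629.9 -234.5  346.4] yaw 18.4 tilt 0.09 F [-0.6 -0.4  0.4] w 84.7
[ 622.8 -229.5] [74.1 21.5] 20.5
[ 630.2 -233.4] [55.9 17.7] 19.3
```

```bash
python3 -m jog '[[0,0,0.003,0.001,0,-0.06,-1],[0,0,0.003,0.001,0,-0.13,-1],[0,0,0.003,0.001,0,-0.2,-1],[0,0,0.003,0.001,0,-0.25,-1],[0,0,0.003,0.001,0,-0.28,-1],[0,0,0.003,0.001,0,-0.28,-1],[0,0,0.003,0.001,0,-0.28,-0.3],[0,0,0.003,0.001,0,-0.28,0.1],[0,0,0.003,0.001,0,-0.28,0.4],[0,0,0.003,0.001,0,-0.28,1]]' && python3 -m jog '[[0,0,0,0,0,0,1],[0,0,0,0,0,0,1],[0,0,0,0,0,0,1],[0,0,0,0,0,0,1]]'
```

```text
clock: 15.7
tcp_pos: [0.6316, -0.2343, 0.2093]
tcp_rot: [0.002, 0.581, 0.814, 0.0]
contact_force: [-1.9, -0.6, 7.2]
grip_width: 0.645
gripper_force: 64.1
clock: 16.03
tcp_pos: [0.6317, -0.2343, 0.2092]
tcp_rot: [0.002, 0.581, 0.814, -0.0]
contact_force: [-1.4, -1.0, 6.6]
grip_width: 0.648
gripper_force: 64.2
```

```bash
python3 -m jog '[[0,0,0,0,0,0.04,1],[0,0,0,0,0,0.1,1],[0,0,0,0,0,0.18,1],[0,0,0,0,0,0.26,1],[0,0,-0.02,-0.04,0.01,0.28,1],[0,0,-0.04,-0.09,0.02,0.28,1],[0,0,-0.06,-0.15,0.03,0.28,1],[0,0,-0.09,-0.22,0.05,0.28,1],[0,0,-0.12,-0.29,0.067,0.28,1],[0,0,-0.12,-0.34,0.067,0.28,1]]' && python3 -m jog '[[0,0,0,-0.017,0,0,1],[0,0,0,-0.017,0,0,1],[0,0,0,-0.017,0,0,1],[0,0,0,-0.017,0,0,1],[0,0,0,-0.017,0,0,1]]'
python3 - <<'E'
from h import *
sel=look('w8'); rail(sel,-.18,-.13)
E
```

```text
clock: 16.87
tcp_pos: [0.4587, -0.1987, 0.3477]
tcp_rot: [0.0, 0.725, 0.689, 0.0]
contact_force: [0.1, -0.1, -1.2]
grip_width: 0.645
gripper_force: 64.4
clock: 17.28
tcp_pos: [0.4539, -0.2007, 0.3469]
tcp_rot: [0.0, 0.723, 0.691, 0.0]
contact_force: [0.3, -0.4, -1.8]
grip_width: 0.646
gripper_force: 64.4
tcp [ 453.9 -200.7  346.9] yaw -2.6 tilt 0.02 F [ 0.3 -0.4 -1.8] w 54.9
rail mid x=0.4616+0.0447*y 13 yaw -2.560727711021776
```

View pics/w8.png

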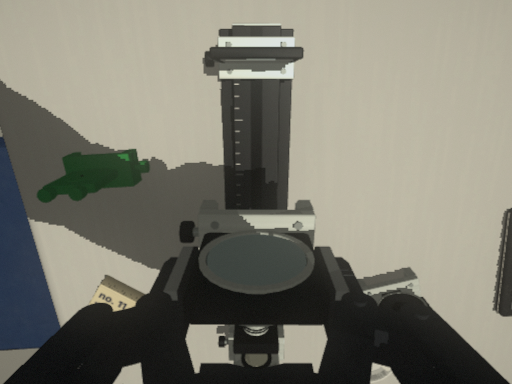

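The large lens is centred over the rail, with the screen at (255,55). Lower it.

```bash
python3 -m jog '[[0,0,0,-0.001,0,-0.05,1],[0,0,0,-0.001,0,-0.12,1],[0,0,0,-0.001,0,-0.18,1],[0,0,0,-0.001,0,-0.21,1],[0,0,0,-0.001,0,-0.22,1],[0,0,0,-0.001,0,-0.225,1],[0,0,0,-0.001,0,-0.23,1],[0,0,0,-0.001,0,-0.235,1],[0,0,0,-0.001,0,-0.235,1]]'&& python3 -m jog '[[0,0,0,0,0,-0.005,1],[0,0,0,0,0,-0.01,1],[0,0,0,0,0,-0.015,1],[0,0,0,0,0,-0.019,1],[0,0,0,0,0,-0.022,1],[0,0,0,0,0,-0.022,1]]'
```

```text
clock: 18.08
tcp_pos: [0.4527, -0.2006, 0.23]
tcp_rot: [0.001, 0.723, 0.691, 0.0]
contact_force: [-0.2, -0.4, -1.4]
grip_width: 0.643
gripper_force: 64.3
clock: 18.58
tcp_pos: [0.4523, -0.2003, 0.2191]
tcp_rot: [0.0, 0.723, 0.691, 0.0]
contact_force: [-2.5, 2.5, 8.6]
grip_width: 0.649
gripper_force: 65.1
```

```bash
python3 -m jog '[[0,0,0,0,0,0,0],[0,0,0,0,0,0,-0.4],[0,0,0,0,0,0,-0.8],[0,0,0,0,0,0,-0.8],[0,0,0,0,0,0.05,-0.8],[0,0,0,0,0,0.12,-0.8],[0,0,0,0,0,0.2,-1],[0,0,0,0,0,0.26,-1],[0,0,0,0,0,0.26,-1],[0,0,0,0,0,0.26,-1]]' && python3 -m jog '[[0,0,0.02,0.05,-0.05,0,-1],[0,0,0.04,0.1,-0.1,0,-1],[0,0,0.06,0.16,-0.16,0,-1],[0,0,0.084,0.22,-0.22,0,-1],[0,0,0.084,0.26,-0.27,0,-1],[0,0,0.084,0.28,-0.29,0,-1],[0,0,0.084,0.28,-0.29,0,-1],[0,0,0.084,0.28,-0.29,0,-1],[0,0,0.084,0.28,-0.29,0,-1]]'
python3 - <<'E'
from h import *
sel=look('w9')
for z in((.009,.03),(.04,.06),(.066,.08)):
  q=sel(.54,.65,-.39,-.3,*z)
  if len(q)>9: print(*rect(q))
E
```

```text
clock: 19.42
tcp_pos: [0.4526, -0.2006, 0.35]
tcp_rot: [0.002, 0.723, 0.691, 0.0]
contact_force: [-0.4, -0.0, -0.5]
grip_width: 1.004
gripper_force: 0.0
clock: 20.17
tcp_pos: [0.592, -0.3449, 0.3472]
tcp_rot: [-0.001, 0.626, 0.78, -0.0]
contact_force: [-0.5, -0.0, 0.5]
grip_width: 1.002
gripper_force: 0.0
tcp [ 592.  -344.9  347.2] yaw 12.5 tilt 0.14 F [-0.5 -0.   0.5] w 85.2
[ 585.1 -342.2] [73.8 23.3] 13.2
[ 591.9 -345.2] [53.1 19.5] 13.2
[ 592.2 -345.3] [37.1 20.1] 11.4
```

View pics/w9.png

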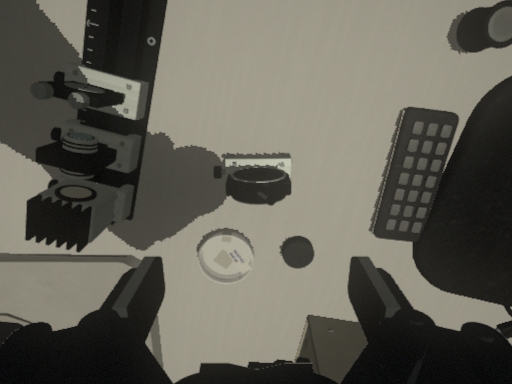

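The iris is at (257,180), aligned between the fingers. The dish (227,255) and loupe (297,250) are clear of the fingers' path. Grasp it.

```bash
python3 -m jog '[[0,0,0.002,0.002,0,-0.06,-1],[0,0,0.002,0.002,0,-0.13,-1],[0,0,0.002,0.002,0,-0.2,-1],[0,0,0.002,0.002,0,-0.25,-1],[0,0,0.002,0.002,0,-0.28,-1],[0,0,0.002,0.002,0,-0.28,-1],[0,0,0.002,0.002,0,-0.28,-0.3],[0,0,0.002,0.002,0,-0.28,0.1],[0,0,0.002,0.002,0,-0.28,0.4],[0,0,0.002,0.002,0,-0.28,1]]' && python3 -m jog '[[0,0,0,0,0,0,1],[0,0,0,0,0,0,1],[0,0,0,0,0,0,1],[0,0,0,0,0,0,1]]'
```

```text
clock: 21.05
tcp_pos: [0.5938, -0.3456, 0.2111]
tcp_rot: [0.002, 0.623, 0.782, 0.0]
contact_force: [-0.8, -0.1, 7.3]
grip_width: 0.614
gripper_force: 63.8
clock: 21.38
tcp_pos: [0.5937, -0.3456, 0.2111]
tcp_rot: [0.002, 0.623, 0.782, -0.0]
contact_force: [0.2, 1.0, 6.7]
grip_width: 0.615
gripper_force: 63.7
```

```bash
python3 -m jog '[[0,0,0,0,0,0.04,1],[0,0,0,0,0,0.1,1],[0,0,0,0,0,0.18,1],[0,0,0,0,0,0.26,1],[0,0,-0.02,-0.02,0.03,0.28,1],[0,0,-0.04,-0.06,0.08,0.28,1],[0,0,-0.06,-0.1,0.14,0.28,1],[0,0,-0.086,-0.15,0.21,0.28,1],[0,0,-0.086,-0.2,0.28,0.28,1],[0,0,-0.086,-0.25,0.35,0.28,1]]' && python3 -m jog '[[0,0,0,-0.02,0.03,0,1],[0,0,0,-0.027,0.039,0,1],[0,0,0,-0.027,0.039,0,1],[0,0,0,-0.027,0.039,0,1],[0,0,0,-0.027,0.039,0,1],[0,0,0,-0.027,0.039,0,1]]'
python3 - <<'E'
from h import *
sel=look('w10')
b=sel(.4,.52,-.14,-.06,.08,.1)
if len(b)>9:print('scr',*rect(b))
E
```

```text
clock: 22.22
tcp_pos: [0.4692, -0.1722, 0.3493]
tcp_rot: [0.001, 0.723, 0.691, 0.0]
contact_force: [0.4, 0.3, -0.3]
grip_width: 0.612
gripper_force: 63.4
clock: 22.72
tcp_pos: [0.458, -0.1553, 0.3483]
tcp_rot: [0.0, 0.723, 0.691, -0.0]
contact_force: [-0.9, 0.3, -1.4]
grip_width: 0.618
gripper_force: 63.4
tcp [ 458.  -155.3  348.3] yaw -2.6 tilt 0.01 F [-0.9  0.3 -1.4] w 52.5
scr [ 457.2 -100.4] [ 7.1 60. ] 177.4
```

View pics/w10.png

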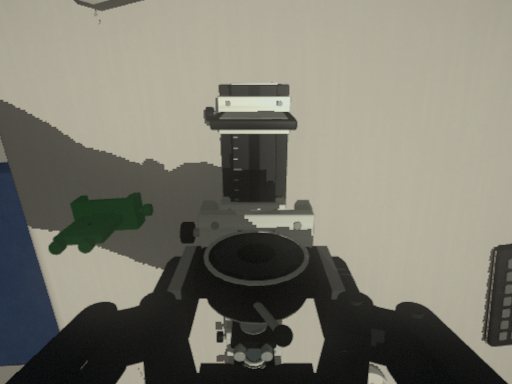

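The iris is over the rail, just short of the target; trim x and y while lowering.

```bash
python3 -m jog '[[0,0,0,-0.006,0.008,-0.05,1],[0,0,0,-0.006,0.008,-0.12,1],[0,0,0,-0.006,0.008,-0.17,1],[0,0,0,-0.006,0.008,-0.205,1],[0,0,0,-0.006,0.008,-0.215,1],[0,0,0,-0.006,0.008,-0.22,1],[0,0,0,-0.006,0.008,-0.225,1],[0,0,0,-0.006,0.008,-0.23,1],[0,0,0,-0.006,0.008,-0.23,1]]'&& python3 -m jog '[[0,0,0,0,0,-0.005,1],[0,0,0,0,0,-0.01,1],[0,0,0,0,0,-0.015,1],[0,0,0,0,0,-0.02,1],[0,0,0,0,0,-0.024,1],[0,0,0,0,0,-0.024,1]]'
```

```text
clock: 23.52
tcp_pos: [0.4545, -0.1504, 0.234]
tcp_rot: [0.001, 0.723, 0.691, 0.0]
contact_force: [-0.5, 0.3, -0.8]
grip_width: 0.616
gripper_force: 63.5
clock: 24.02
tcp_pos: [0.4543, -0.1502, 0.2212]
tcp_rot: [0.0, 0.723, 0.691, 0.0]
contact_force: [0.9, 0.2, -1.9]
grip_width: 0.616
gripper_force: 63.4
```

```bash
python3 -m jog '[[0,0,0,0,0,-0.002,1],[0,0,0,0,0,-0.004,1],[0,0,0,0,0,-0.004,1]]'
```

```text
clock: 24.27
tcp_pos: [0.4542, -0.1501, 0.2209]
tcp_rot: [0.001, 0.723, 0.691, 0.0]
contact_force: [-4.7, 3.4, 18.1]
grip_width: 0.614
gripper_force: 65.7
```

Seated (18 N of contact force). Release, lift, and back away so the top camera can check.

```bash
python3 -m jog '[[0,0,0,0,0,0.003,1],[0,0,0,0,0,0.003,0],[0,0,0,0,0,0.003,-0.4],[0,0,0,0,0,0.003,-0.8],[0,0,0,0,0,0.003,-0.8],[0,0,0,0,0,0.06,-0.8],[0,0,0,0,0,0.13,-1],[0,0,0,0,0,0.2,-1],[0,0,0,0,0,0.27,-1],[0,0,0,0,0,0.3,-1]]' && python3 -m jog '[[0,0,0,0.08,0.01,0.06,-1],[0,0,0,0.16,0.02,0.12,-1],[0,0,0,0.16,0.1,0.18,-1],[0,0,0,0.16,0.18,0.24,-1],[0,0,0,0.16,0.26,0.3,-1],[0,0,0,0.16,0.34,0.3,-1],[0,0,0,0.1,0.4,0.36,-1],[0,0,0,0.05,0.45,0.4,-1],[0,0,0,0,0.5,0.4,-1],[0,0,0,-0.05,0.55,0.4,-1]]'
python3 - <<'E'
from h import *
snap('top','top1'); im,W=cloud('top','top1'); p=W[195:252,205:385].reshape(-1,3)
e=np.array([.0450,.999]);c=np.array([.4520,-.2512]);s=(p[:,:2]-c)@e;t=(p[:,:2]-c)@np.array([.999,-.045])
for n,s0 in(('scr',150),('iris',100),('ll',50),('ph',-50),('sl',-100),('lamp',-150)):
  for z in((.075,.097),(.028,.037)):
    q=(p[:,2]>z[0])&(p[:,2]<z[1])&(abs(s*1000-s0)<22)
    a=np.c_[s,t][q]
    if len(a)>6: print(n,z,rect(a),len(a),'z95',np.percentile(p[q,2],[50,95]).round(4))
cv2.imwrite('pics/c2.png',cv2.resize(im[120:320,175:395,::-1],None,fx=2.9,fy=2.9,interpolation=cv2.INTER_CUBIC))
E
```

```text
clock: 25.1
tcp_pos: [0.4545, -0.1503, 0.3737]
tcp_rot: [0.002, 0.723, 0.691, 0.001]
contact_force: [0.8, -0.5, -0.1]
grip_width: 0.997
gripper_force: 0.0
clock: 25.93
tcp_pos: [0.4395, 0.1144, 0.569]
tcp_rot: [0.0, 0.723, 0.691, 0.001]
contact_force: [0.8, 0.7, -0.3]
grip_width: 1.002
gripper_force: 0.0
scr (0.075, 0.097) (array([149.4,   0.4]), array([59. ,  7.3]), np.float32(89.8)) 113 z95 [0.0923 0.0952]
scr (0.028, 0.037) (array([147. ,  -5.4]), array([37.3, 73.1]), np.float32(90.4)) 240 z95 [0.0328 0.0353]
iris (0.075, 0.097) (array([100.9,  -2.3]), array([19.2, 51.5]), np.float32(90.2)) 162 z95 [0.0824 0.0869]
iris (0.028, 0.037) (array([100.1,  -5.9]), array([39.6, 70.7]), np.float32(96.1)) 174 z95 [0.033  0.0354]
ll (0.075, 0.097) (array([51.8, -1.3]), array([55., 17.]), np.float32(87.0)) 202 z95 [0.0884 0.0913]
ll (0.028, 0.037) (array([49.7, -5. ]), array([69.4, 38.3]), np.float32(86.2)) 192 z95 [0.033  0.0351]
ph (0.075, 0.097) (array([-49.5,  -1.9]), array([40.1, 10.1]), np.float32(87.5)) 73 z95 [0.0845 0.0964]
ph (0.028, 0.037) (array([-47.1,  -6.3]), array([71.6, 37.8]), np.float32(88.0)) 268 z95 [0.0329 0.0355]
sl (0.075, 0.097) (array([-97.1,  -0.8]), array([40.4, 15.8]), np.float32(88.1)) 129 z95 [0.0834 0.0863]
sl (0.028, 0.037) (array([-97. ,  -5.1]), array([71.3, 33.4]), np.float32(89.6)) 184 z95 [0.0328 0.0358]
lamp (0.075, 0.097) (array([-149.8,   -0.2]), array([36.8, 45.5]), np.float32(91.4)) 349 z95 [0.0785 0.0925]
lamp (0.028, 0.037) (array([-148.2,   -5.9]), array([33.4, 72.9]), np.float32(90.6)) 104 z95 [0.0325 0.036 ]
```

View pics/c2.png

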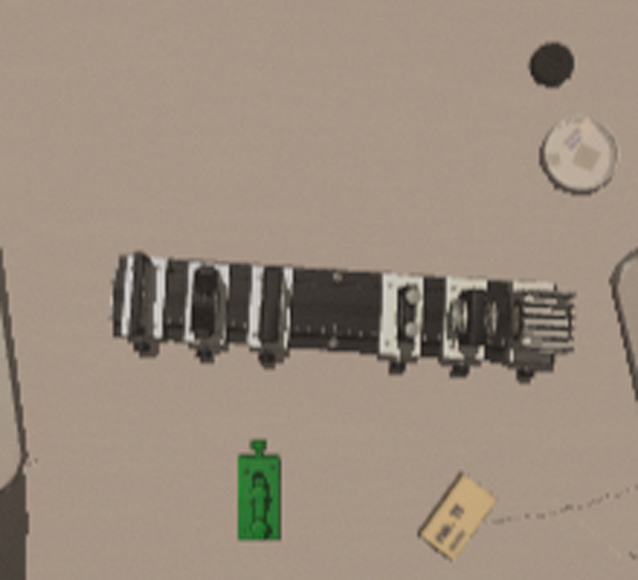

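All four feet sit at the same height as the lamp's and screen's feet (about 33 mm). Midline offsets are within about 2 mm, and the gaps are roughly 53, 48, 101, 49 and 49 mm. Let the arm settle, then hand in.

```bash
python3 -m jog '[[0,0,0,0,0,0,-1],[0,0,0,0,0,0,-1],[0,0,0,0,0,0,-1],[0,0,0,0,0,0,-1]]'; python3 -c "
from bench import bot
print(bot.job_done())"
```

```text
clock: 26.32
tcp_pos: [0.4413, 0.1125, 0.5672]
tcp_rot: [-0.0, 0.723, 0.691, -0.001]
contact_force: [0.2, 0.0, 0.2]
grip_width: 0.998
gripper_force: 0.0
the job is handed in; nothing more can be done
None
```

The collimator is built and handed in at about 26 s: all four holders are released and fully down on the rail, with gaps of about 53, 48, 101, 49 and 49 mm from lamp to screen; the hand-in call returned no verdict.

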